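# Fetch the terminal block from behind the tall parts of the kit tray

## Task

The rectangular terminal block at the back of the kit tray is needed in the assembly jig, but two tall parts stand close around the front of it. First stand those two tall parts upright on the black rubber mat at the side, then lay the terminal block flat and square in the jig's pocket, then put both tall parts back upright on the very seats they came from. Never tip a tall part over, and leave the third tall part and the round buzzer on their seats.

Things in the scene. Friction and masses are not known exactly. Their poses are not given: they have to be found in the camera images.
- capacitor: Round capacitor can, bare aluminium with a black band round the middle, diameter 44 mm, 102 mm tall plus two brass studs 6 mm high on top; about 0.2 kg. Origin: centre of its underside, z up. Stands upright on one of the three round dark seats of the tray's front row (which one varies). Loose, may be gripped anywhere near its top.
- heatsink: Finned bare-aluminium heat sink, an upright block 44 mm (own x) by 36 mm (own y) by 112 mm tall with vertical fins; about 0.22 kg. Origin: centre of its underside, z up. Stands upright on one of the three round dark seats of the tray's front row (which one varies). Loose, may be gripped anywhere near its top.
- filter: Square steel filter can, 40 mm by 40 mm by 102 mm tall with four tiny brass tabs 6 mm high on top; about 0.25 kg. Origin: centre of its underside, z up. Stands upright on one of the three round dark seats of the tray's front row (which one varies). Loose, may be gripped anywhere near its top.
- terminal: Terminal block: white rectangular plastic block, 40 mm long (own x), 28 mm wide (own y), 30 mm high, three steel screw heads in a row on top; about 0.06 kg. Origin: centre of its underside, z up. On the left or right back seat of the tray, long side roughly along the row. The two nearest tall parts stand 54 mm from it, centre to centre, the third about 126 mm.
- buzzer: White round buzzer, diameter 40 mm, 28 mm high, a small dark hole in its top; origin: centre of its underside. Stands on the other back seat, 80 mm from the terminal block. Not needed: stays where it is.
- tray: Grey fixed kit tray, 190 mm (own x, away from the robot) by 280 mm (y), rim 16 mm high, floor 4 mm thick; origin: centre of its underside. Flat round dark seats 53 mm wide, flush with the floor: front row at x -20, y -80, 0, 80 mm; back row at x 17, y -40, 40 mm. Each part starts within 3 mm of its seat's centre. Two loose 12 mm brass spacers stand near the front rim.
- mat: Flat black rubber mat fixed to the bench to the left or right of the tray, 200 mm (own x) by 120 mm (own y), 4 mm thick; origin: centre of its underside. Room for two tall parts side by side along its x.
- jig: Fixed aluminium jig plate, 130 mm (own x) by 110 mm (own y), 10 mm thick, across the tray from the mat; origin: centre of its underside. In its middle a pocket 54 mm (x) by 42 mm (y), framed by dark steel lips 4 mm wide and 6 mm above the plate; its floor is the plate's top, 10 mm above the origin. The terminal block's long side goes along the jig's x, either way round.
Things that resemble listed ones, but are neither listed nor needed, are in the scene too. Leave any turquoise look-alike of the terminal alone.

How it is judged (in metres and radians):
On the way, in this order (a step that is already met when the one before it is completed fails the run):
1. the two tall parts next to the terminal block stand released on the mat, the third still on its seat, the terminal block not yet moved (((x of capacitor in the frame of mat between -0.1 and 0.1 m and y of capacitor in the frame of mat between -0.06 and 0.06 m and z of capacitor in the frame of mat below 0.008 m and angle between capacitor's own z axis and vertical below 0.1 rad and contact force between capacitor and the fingers below 0.3 N) or (distance of capacitor from where it was at the start of the episode below 0.012 m and horizontal distance between capacitor and terminal above 0.1 m)) and ((x of heatsink in the frame of mat between -0.1 and 0.1 m and y of heatsink in the frame of mat between -0.06 and 0.06 m and z of heatsink in the frame of mat below 0.008 m and angle between heatsink's own z axis and vertical below 0.1 rad and contact force between heatsink and the fingers below 0.3 N) or (distance of heatsink from where it was at the start of the episode below 0.012 m and horizontal distance between heatsink and terminal above 0.1 m)) and ((x of filter in the frame of mat between -0.1 and 0.1 m and y of filter in the frame of mat between -0.06 and 0.06 m and z of filter in the frame of mat below 0.008 m and angle between filter's own z axis and vertical below 0.1 rad and contact force between filter and the fingers below 0.3 N) or (distance of filter from where it was at the start of the episode below 0.012 m and horizontal distance between filter and terminal above 0.1 m)) and distance of terminal from where it was at the start of the episode below 0.012 m), for 0.2 s.
2. the terminal block lies released, flat and square in the jig's pocket (horizontal distance between terminal and jig below 0.012 m and z of terminal in the frame of jig below 0.014 m and angle between terminal's own z axis and vertical below 0.1 rad and angle between the x axis of terminal and the x axis of jig, either way round below 0.26 rad and contact force between terminal and the fingers below 0.3 N), for 0.2 s.
At the end, for the whole second after the job is handed in: The terminal block lies flat in the jig's pocket (centre within 12 mm, square within 15 degrees), released; all three tall parts and the buzzer stand upright within 12 mm of where each stood at the start; all at rest (all of step 2 and linear speed of each of terminal, capacitor, heatsink, filter, buzzer below 0.02 m/s and distance of each of capacitor, heatsink, filter, buzzer from where it was at the start of the episode below 0.012 m and angle between each of capacitor, heatsink, filter, buzzer's own z axis and vertical below 0.1 rad); the robot touches nothing.
It fails at once if a tall part is tipped over (angle between any of capacitor, heatsink, filter's own z axis and vertical above 0.6 rad).
It fails at once if the buzzer is pushed or taken off its seat (distance of buzzer from where it was at the start of the episode above 0.02 m).
It fails at once if the third tall part is taken off its seat as well (distance of each of capacitor, heatsink, filter from where it was at the start of the episode above 0.02 m).
It also fails if it takes over 128 s, if anything falls off the work surface, if the arm or the gripper's body presses on something with over 40 N, if the wrist force passes 120 N, or if a joint passes its speed limit or range.

## Robot

A 6-joint arm with a two-finger parallel gripper is mounted at the origin on the work surface. World frame = base frame: x ahead of the robot, y to its left, z up, the work surface at z = 0. Lengths are in mm, angles in rad, forces in N, time in s.
With the tool pointing down it reaches from about 400 to 825 mm from the base axis. Payload 7 kg.
Tool frame: the origin (TCP) lies at the very end of the fingers, on their centre line; the grasp point (between the pads) lies 19 mm behind it; z points along the fingers, y is the direction in which the jaws open and shut (so a half turn about z gives the same grasp; the last joint's range is limited). The gripper opens to 88 mm and grips with 3 to 60 N. Pads are 19 mm wide; open, the fingers measure 130 mm over their backs; the gripper's body (78 mm by 193 mm) begins 47 mm behind the grasp point.
Start: joints at [-0.924, 0.359, 0.012, 0, -1.224, -0.288], TCP at [236.999, -632.002, 226.561] pointing down, gripper open.
Joint ranges: [-3.07, 3.07], [-1.43, 2.12], [-1.02, 1.25], [-3.03, 1.67], [-3.05, -0], [-3.03, 3.03]. Speed limits (rad/s): [2.39, 2.39, 3.01, 3.14, 3.14, 3.14].

## Interface

Orientations are given as a unit quaternion [x, y, z, w].
In Python, from plant import bot gives the robot as it stands. Calls block until the motion is done:
- bot.move_ptp(position, orientation): joint-space move of the TCP to a pose.
- bot.line_to(position, velocity=150, ori=None): straight line of the TCP; ori=None keeps the orientation; velocity is the mean speed in mm/s.
- bot.move_joints(angles): joint-space move.
- bot.move_gripper(opening, force=None): finger opening in mm; force is the grip in N (None keeps the last); returns when the fingers have stopped.
- bot.pause(seconds).
- bot.solve_ik(position, orientation): joint angles nearest the present ones, or None.
- bot.read_state(): the state.
- bot.camera(name): name is "side" or "top" or "wrist"; returns the picture (420x560x3 uint8, red, green, blue); there is no depth.
- bot.get_calibration(name): a dict with "fx", "fy", "cx", "cy" (pixels), "distortion" ([k1, k2, p1, p2, k3] as OpenCV has them; the pictures are not rectified), "view" (4x4, takes a point from world to camera coordinates); the wrist camera has in their place "T_tool_cam" (4x4, takes a point from camera to tool coordinates, whose origin is the TCP and whose axes are the flange's). Camera axes: x right, y up, looking along -z (the intrinsics and any distortion apply to the point x, -y, -z); pixel columns grow to the right and rows downward; lengths in mm; the calibration is good to about 2 mm. A picture is of the moment at which its call begins: read the wrist's pose just before it. get_calibration takes no time and is no camera call.
A pose or a line that the arm cannot do raises bot.Unreachable and nothing moves.
- bot.close_job(): hands the job in, once; it reports no verdict.
The state is a dict: "t": time; "joint_pos": joint angles; "qvel": joint speeds; "tau": joint torques, N m; "tcp_pos": TCP position; "eef_rot": TCP orientation; "contact_force": force on the tool from outside, world axes, zero at the start; "moment": the same for the moment, N m; "width": finger opening in mm.
Only numpy, scipy, OpenCV 4.12 (cv2) and the standard library are available. Lean on these libraries where they do the work, as an engineer would, in place of code of your own. Each camera call takes 0.05 s, during which the arm holds its last target. There are 200 camera calls.

## Working session

There is one attempt and no reset: what is moved stays moved. The work goes in short steps, each a Python script; the robot and the scene stay as the last script left them, time stands still between calls to the robot, and variables do not carry over. Pictures are saved under pics/ and viewed, about 12 in all and at most 16, crops included, and the job is handed in when it is done.

```bash
ls; mkdir -p pics; python3 - <<'E'
from plant import bot
import cv2,numpy as np
np.set_printoptions(precision=3,suppress=True)
for n in("top","side","wrist"):
    c=bot.get_calibration(n); print(n,{k:np.round(np.array(v),3).tolist() for k,v in c.items()})
    im=bot.camera(n); cv2.imwrite(f"pics/{n}0.png",im[...,::-1])
print(bot.read_state())
E
```

```text
pics
top {'fx': 450.2, 'fy': 450.2, 'cx': 277.969, 'cy': 211.117, 'distortion': [-0.022, 0.0, 0.0, 0.0, 0.0], 'view': [[-0.025, -1.0, -0.006, 4.718], [0.993, -0.025, 0.116, -579.586], [-0.116, -0.004, 0.993, -941.264], [0.0, 0.0, 0.0, 1.0]]}
side {'fx': 395.636, 'fy': 395.636, 'cx': 276.016, 'cy': 210.584, 'distortion': [-0.083, 0.0, 0.0, 0.0, 0.0], 'view': [[-0.991, -0.137, -0.01, 584.146], [0.079, -0.631, 0.772, -67.512], [-0.112, 0.764, 0.636, -746.673], [0.0, 0.0, 0.0, 1.0]]}
wrist {'fx': 346.82, 'fy': 346.82, 'cx': 275.839, 'cy': 211.666, 'distortion': [-0.012, 0.0, 0.0, 0.0, 0.0], 'T_tool_cam': [[-0.001, 0.965, 0.264, 71.011], [1.0, 0.001, -0.0, 1.23], [-0.0, 0.264, -0.965, -158.017], [0.0, 0.0, 0.0, 1.0]]}
{'t': 0.15, 'joint_pos': array([-0.924,  0.359,  0.011, -0.   , -1.224, -0.288]), 'qvel': array([ 0.002, -0.001,  0.003,  0.001, -0.   , -0.001]), 'tau': array([ -0.001, -58.328,  29.329,   7.001,   0.009,  -0.   ]), 'tcp_pos': array([ 236.853, -631.693,  225.822]), 'eef_rot': array([-0.178,  0.984,  0.001, -0.   ]), 'contact_force': array([ 0.046,  0.661, -0.446]), 'moment': array([ 0.025, -0.026,  0.04 ]), 'width': 87.61474378284188}
```

View pics/top0.png

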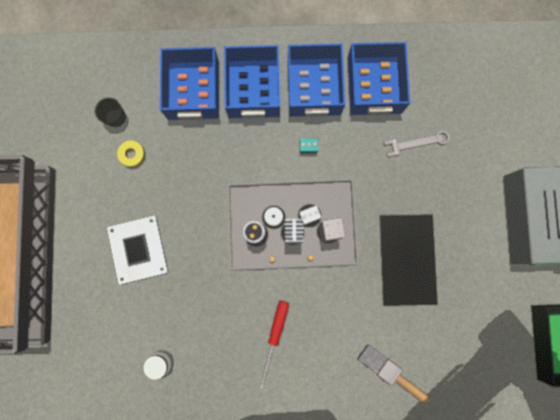

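View pics/side0.png

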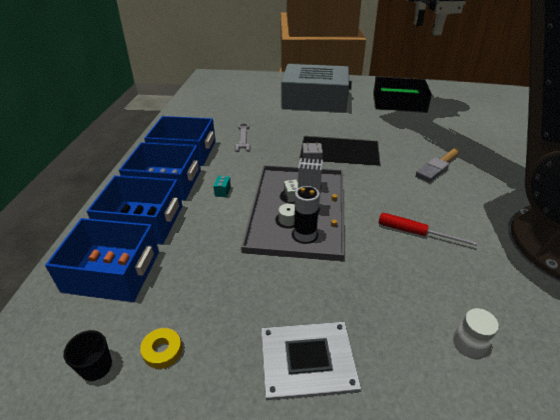

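Candidates for the terminal in the top view:
- white block with screws at (310,214), which I choose
- turquoise look-alike at (309,145)
- round buzzer at (273,216)
- white-capped jar at (155,368)

The terminal sits on the right back seat, so its neighbours are the heatsink (293,231) and the filter (332,230). The capacitor (254,233) stays put. The mat (408,259) is to the right and the jig (137,250) to the left.

```bash
cat > h.py <<'E'
from plant import bot
import cv2,numpy as np
from scipy.spatial.transform import Rotation as R
np.set_printoptions(precision=2,suppress=True)
def look(n,save=None):
    s=bot.read_state(); c=bot.get_calibration(n); im=bot.camera(n)
    if n=="wrist":
        T=np.eye(4);T[:3,:3]=R.from_quat(s["eef_rot"]).as_matrix();T[:3,3]=s["tcp_pos"]
        c["c2w"]=T@np.array(c["T_tool_cam"])
    else: c["c2w"]=np.linalg.inv(np.array(c["view"]))
    if save: cv2.imwrite(f"pics/{save}.png",im[...,::-1]); np.savez(f"pics/{save}.npz",c2w=c["c2w"],**{k:c[k] for k in("fx","fy","cx","cy","distortion")})
    return im,c
def cast(c,px,z):
    K=np.array([[c["fx"],0,c["cx"]],[0,c["fy"],c["cy"]],[0,0,1.]])
    u=cv2.undistortPoints(np.array(px,float).reshape(-1,1,2),K,np.array(c["distortion"],float)).reshape(-1,2)
    d=np.c_[u[:,0],-u[:,1],-np.ones(len(u))]@c["c2w"][:3,:3].T; o=c["c2w"][:3,3]
    return o+d*((z-o[2])/d[:,2])[:,None]
def rectpose(P):  # min-area rect of world points: centre, (long,short), angle of long axis
    (x,y),(w,h),a=cv2.minAreaRect(P[:,:2].astype(np.float32))
    if w<h: w,h,a=h,w,a+90
    return np.array([x,y]),(w,h),(a+90)%180-90
def blob(mask,seed):
    n,l,st,_=cv2.connectedComponentsWithStats(mask.astype(np.uint8))
    m=(l==l[seed[1],seed[0]]).astype(np.uint8)
    return max(cv2.findContours(m,cv2.RETR_EXTERNAL,cv2.CHAIN_APPROX_NONE)[0],key=cv2.contourArea).reshape(-1,2)
def q(yaw):  # tool down, jaw (tool y) axis at angle yaw from world x
    c,s=np.cos(yaw),np.sin(yaw); y=np.array([c,s,0]); z=np.array([0,0,-1.]); x=np.cross(y,z)
    return R.from_matrix(np.c_[x,y,z]).as_quat()
E
python3 - <<'E'
from h import *
im,c=look("top"); v=im.max(2)
print("px",im[259,408],im[235,230+8],im[250,115],im[250,137])
print("mat",rectpose(cast(c,blob(v<45,(408,280)),4)))
hsv=cv2.cvtColor(im,cv2.COLOR_RGB2HSV)
print("jig",rectpose(cast(c,blob(v>185,(117,250)),10)))
for n,p,z in(("cap",(254,233),110),("heat",(293,231),116),("filt",(332,230),106),("term",(310,214),34),("buz",(273,216),32)): print(n,cast(c,[p],z)[0])
print("tray",cast(c,[(231,185),(352,181),(355,265),(233,269)],16))
E
```

```text
px [49 48 44] [166 159 154] [231 233 230] [55 57 52]
mat (array([611.25,  -9.29]), (1339.1640625, 961.865234375), 88.3588638305664)
jig (array([505.53, 304.61]), (130.7548370361328, 109.7891845703125), 12.776570320129395)
cap [528.12  38.56 110.  ]
heat [529.73 -38.73 116.  ]
filt [ 530.47 -116.78  106.  ]
term [571.45 -78.88  34.  ]
buz [569.34   1.24  32.  ]
tray [[ 642.65   93.18   16.  ]
 [ 644.74 -175.8    16.  ]
 [ 459.41 -174.26   16.  ]
 [ 457.35   91.18   16.  ]]
```

```bash
python3 - <<'E'
from h import *
im,c=look("top")
P=cast(c,[(381,215),(432,214),(437,304),(384,305)],4); print("mat",P,rectpose(P))
bot.move_ptp([545,-10,300],q(0))
print(bot.read_state()["joint_pos"],bot.read_state()["t"],bot.read_state()["contact_force"]); look("wrist","w1")
E
```

```text
mat [[ 568.43 -239.04    4.  ]
 [ 567.77 -353.06    4.  ]
 [ 370.14 -351.63    4.  ]
 [ 371.09 -235.71    4.  ]] (array([ 469.38, -294.39]), (197.64366149902344, 115.92062377929688), -0.41493988037109375)
[ 0.34  0.1  -0.16 -0.   -1.31  2.8 ] 2.8583 [ 1.31  0.2  -0.13]
```

View pics/w1.png

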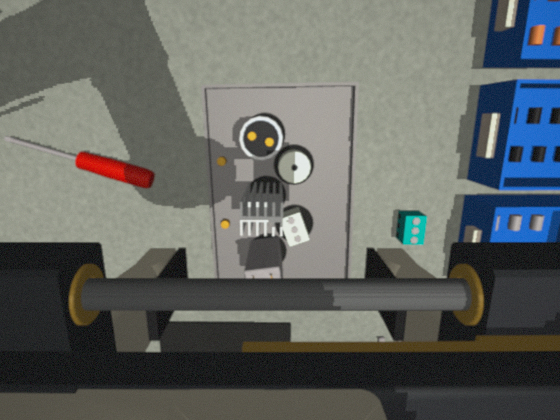

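The wrist view shows the capacitor (262,135), buzzer (294,167), heatsink (262,222), terminal (296,228) turned by about 20°, and filter (264,270), partly hidden by the gripper. I'll turn half round so the camera is on the other side, which also eases joint 6.

```bash
python3 - <<'E'
from h import *
bot.move_ptp([545,-30,270],q(np.pi))
print(bot.read_state()["joint_pos"],bot.read_state()["t"]); im,c=look("wrist","w2")
cv2.imwrite("pics/w2c.png",cv2.resize(im[0:270,150:430],None,fx=2.2,fy=2.2,interpolation=cv2.INTER_CUBIC)[...,::-1])
E
```

```text
[ 0.3   0.12 -0.21  0.   -1.25 -0.3 ] 5.525
```

View pics/w2c.png

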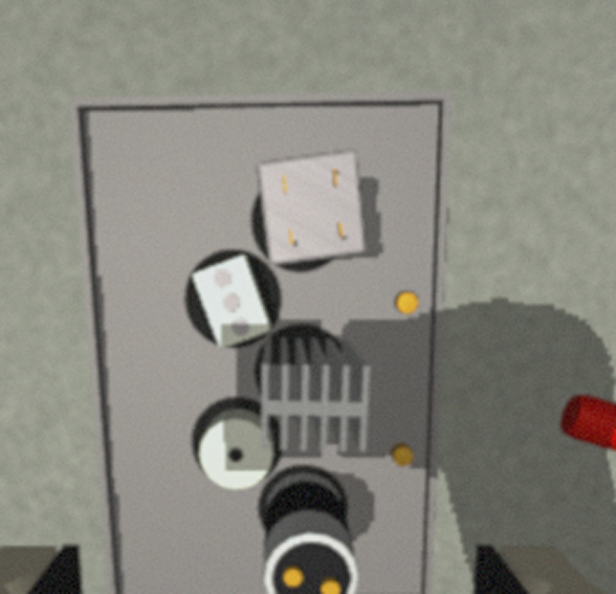

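The crop shows the filter top around (310,208), the heatsink top around (315,408), the terminal around (231,300) rotated about 18°, and the buzzer and capacitor below. The round parts look clear. I'll cast the corners next.

```bash
python3 - <<'E'
from h import *
c=np.load("pics/w2.npz")
for n,z,p in(("filter",106,[(259,166),(353,152),(364,248),(275,264)]),("heat",116,[(262,365),(369,366),(367,450),(262,453)]),("term",34,[(192,275),(244,254),(270,331),(219,347)]),("buz",32,[(236,449)]),("cap",106,[(311,578)])):
    P=cast(c,np.array(p)/2.2+[150,0],z)
    print(n,P.mean(0), rectpose(P) if len(P)>2 else "")
E
```

```text
filter [ 530.05 -118.7   106.  ] (array([ 529.91, -118.93]), (38.101165771484375, 37.4224967956543), -80.47774696350098)
heat [528.61 -38.75 116.  ] (array([528.5 , -38.41]), (44.27467346191406, 37.174068450927734), -0.3014984130859375)
term [567.5  -77.71  34.  ] (array([567.69, -77.78]), (40.085079193115234, 28.069171905517578), -71.29399871826172)
buz [566.33  -0.66  32.  ] 
cap [528.9   41.45 106.  ]
```

Sizes match the description, and the tray geometry agrees with the top view. Filter first.

```bash
cat >> h.py <<'E'
UP=195
FILT=dict(p=[530,-118.8],z=61,yaw=np.pi+.16); HEAT=dict(p=[528.6,-38.7],z=71,yaw=np.pi)
MF=[414,-294]; MH=[524,-294]
def pick(p,z,yaw,force=25,up=UP,open_=88):
    bot.move_gripper(open_)
    bot.line_to([*p,up],200,q(yaw)); bot.line_to([*p,z],120)
    bot.move_gripper(0,force); w=bot.read_state()["width"]
    bot.line_to([*p,up],100); s=bot.read_state(); print("picked",w,s["width"],s["contact_force"],s["t"])
def place(p,z,yaw,up=UP,open_=70,v=200):
    bot.line_to([*p,up],v,q(yaw)); bot.line_to([*p,z+12],120); bot.line_to([*p,z+.8],25)
    print("at",bot.read_state()["tcp_pos"],bot.read_state()["contact_force"])
    bot.move_gripper(open_); bot.pause(.2)
    bot.line_to([*p,up],120); print("t",bot.read_state()["t"])
E
python3 - <<'E'
from h import *
pick(**FILT); look("wrist","w3a"); look("side","s3")
place(MF,FILT["z"],FILT["yaw"]); im,c=look("top","t3")
bot.line_to([500,-180,230]); look("wrist","w3")
cv2.imwrite("pics/m3.png",np.hstack([cv2.imread("pics/s3.png")[60:300,180:440],cv2.imread("pics/t3.png")[160:400,200:460]]))
E
```

```text
picked 40.01531756766205 40.00225254253286 [-0.25 -0.07 -2.55] 10.1
at [ 413.94 -294.02   61.69] [-0.32  0.15 -2.72]
t 15.35
```

View pics/m3.png

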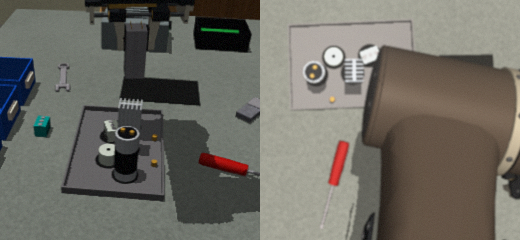

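View pics/w3.png

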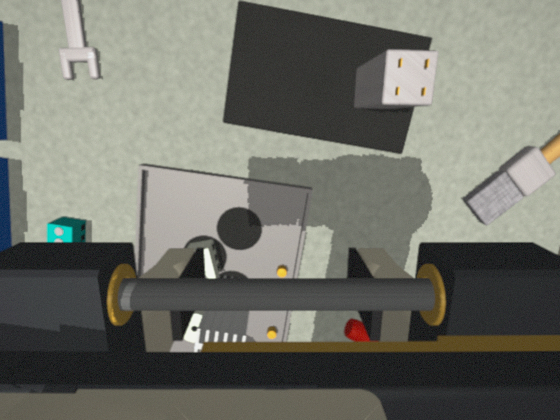

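The filter was held at 40.0 mm and now stands upright on the mat (410,78 in the wrist view), with its seat empty (240,228). Next comes the heatsink.

```bash
python3 - <<'E'
from h import *
pick(**HEAT)
place(MH,HEAT["z"],HEAT["yaw"])
bot.line_to([545,-50,240],200,q(np.pi)); im,c=look("wrist","w4")
E
```

```text
picked 44.0014285754784 43.99019564711091 [-0.16 -0.45 -2.08] 21.3833
at [ 523.94 -294.01   71.68] [-0.24  1.36 -1.64]
t 26.5417
```

View pics/w4.png

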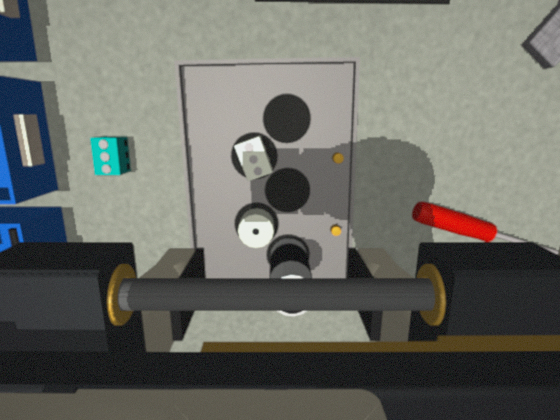

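```bash
python3 - <<'E'
from h import *
im,_=look("top"); s,_=look("side")
a=cv2.imread("pics/w4.png")[125:190,220:290]
cv2.imwrite("pics/m4.png",np.hstack([cv2.resize(a,(400,371),interpolation=cv2.INTER_CUBIC),cv2.resize(s[100:225,265:400,::-1],(400,371))]))
E
```

```text
(no output)
```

View pics/m4.png

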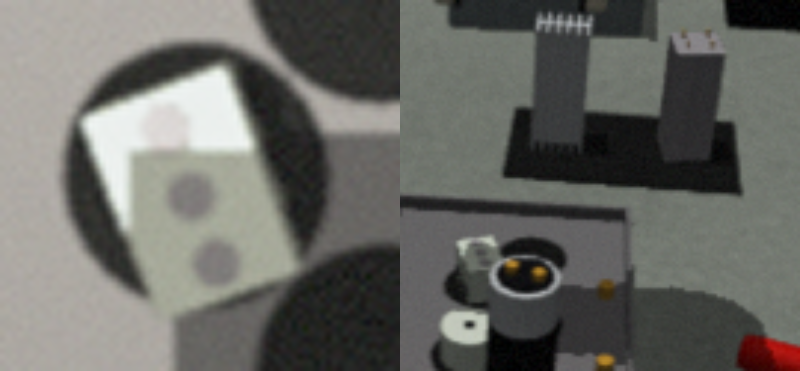

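```bash
python3 - <<'E'
from h import *
c=np.load("pics/w4.npz")
P=cast(c,np.array([(82,122),(232,62),(300,260),(168,318)])/5.714+[220,125],34); print("term",rectpose(P))
bot.line_to([505,250,240],250); bot.line_to([505,355,230],250); im,c=look("wrist","w5")
print(bot.read_state()["t"])
v=im.max(2); d=c["c2w"]
E
```

```text
term (array([566.02, -78.57]), (38.87782669067383, 29.27104949951172), -67.59436225891113)
30.0667
```

View pics/w5.png

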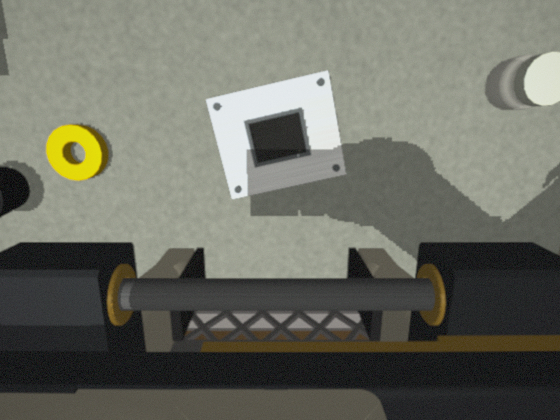

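```bash
python3 - <<'E'
from h import *
c=np.load("pics/w5.npz"); im=cv2.imread("pics/w5.png")
print("plate",rectpose(cast(c,[(207,99),(328,71),(346,173),(233,199)],10)))
b=blob(im.max(2)<100,(275,138)); print(len(b)); print("lips",rectpose(cast(c,b,16)))
E
```

```text
plate (array([501.47, 306.33]), (128.15858459472656, 109.17201232910156), 12.443607330322266)
195
lips (array([502.42, 307.55]), (60.78635787963867, 45.99781799316406), 12.53286361694336)
```

```bash
python3 - <<'E'
from h import *
J=[502.5,306.3]
for a in(102.5,-77.5): print(a,bot.solve_ik([*J,20],q(np.radians(a))))
bot.line_to([567,150,240],250); 
pick([567,-78],13,np.pi+.345,force=20,open_=62)
print(bot.read_state()["joint_pos"])
for a in(102.5,-77.5): print(a,bot.solve_ik([*J,190],q(np.radians(a))))
im,_=look("side"); cv2.imwrite("pics/s6.png",cv2.resize(im[60:270,200:420,::-1],None,fx=2,fy=2))
E
```

```text
102.5 [ 0.88  0.43 -0.42 -0.   -0.72 -2.23]
-77.5 [ 0.88  0.43 -0.42  0.   -0.72  0.91]
picked 27.618684349402898 27.628164346830374 [-0.43 -0.86  0.11] 37.1
[ 0.21  0.21 -0.27 -0.   -1.09  0.14]
102.5 [ 0.88  0.24 -0.24  0.   -1.09 -2.23]
-77.5 [ 0.88  0.24 -0.24  0.   -1.09  0.91]
```

View pics/s6.png

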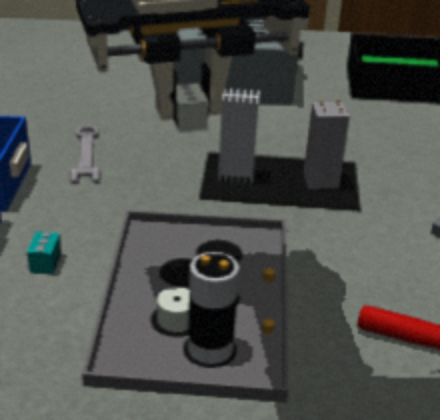

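The block is held level at 27.6 mm, and the tall parts and buzzer are undisturbed. Next I'll place it in the jig with the jaws at -77.5°.

```bash
python3 - <<'E'
from h import *
J=[502.5,306.3]; a=np.radians(-77.5)
bot.line_to([567,120,195],200)
place(J,19,a,open_=50)
bot.line_to([505,355,230],200,q(np.pi)); im,c=look("wrist","w7")
cv2.imwrite("pics/w7c.png",cv2.resize(im[60:210,195:360,::-1],None,fx=3.5,fy=3.5,interpolation=cv2.INTER_CUBIC))
E
```

```text
at [502.5  306.25  19.67] [-0.18  0.06 -0.78]
t 44.4333
```

View pics/w7c.png

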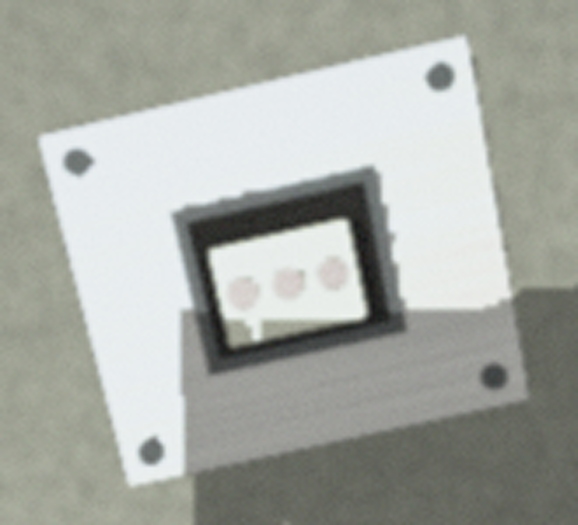

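```bash
python3 - <<'E'
from h import *
c=np.load("pics/w7.npz")
print("term",rectpose(cast(c,np.array([(208,247),(348,218),(369,321),(226,350)])/3.5+[195,60],40)))
bot.line_to([520,0,230],250)
pick(MH,HEAT["z"],HEAT["yaw"],open_=70); place(HEAT["p"],HEAT["z"],HEAT["yaw"])
pick(MF,FILT["z"],FILT["yaw"],open_=70); place(FILT["p"],FILT["z"],FILT["yaw"])
bot.line_to([545,-30,270],200,q(np.pi)); im,c=look("wrist","w8")
cv2.imwrite("pics/w8c.png",cv2.resize(im[0:270,150:430],None,fx=2.2,fy=2.2,interpolation=cv2.INTER_CUBIC)[...,::-1])
E
```

```text
term (array([503.17, 308.43]), (41.50446701049805, 29.05012321472168), 11.40160846710205)
picked 44.0569137038872 43.53404241627962 [ 0.83  0.6  -2.21] 53.3583
at [528.53 -38.7   71.69] [-0.33  0.4  -2.13]
t 58.5167
picked 40.44542811673015 39.799928966580474 [ 1.24  0.08 -2.5 ] 63.6417
at [ 529.95 -118.78   61.67] [-0.16 -0.54 -1.73]
t 68.7917
```

View pics/w8c.png

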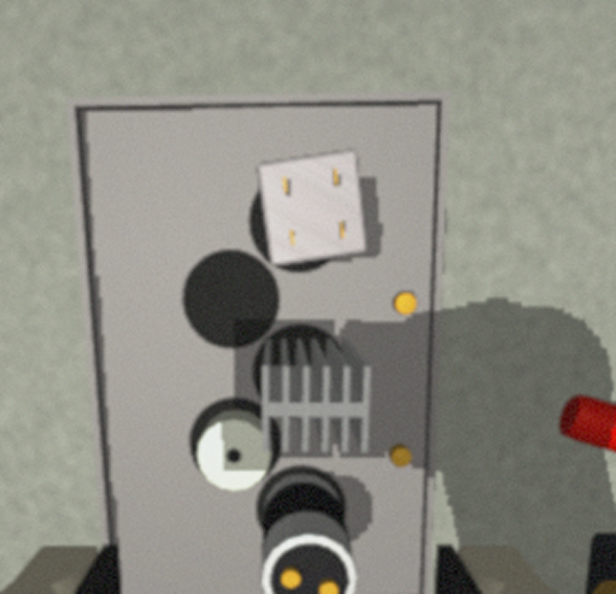

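The picture matches the starting view to about a pixel for all three tall parts and the buzzer. The terminal measures within about 2 mm of the pocket centre and about 1° off square. The robot is clear, so I'm handing in.

```bash
python3 -c "
from h import *
bot.pause(.5); print(bot.read_state()['contact_force']); print(bot.close_job())"
```

```text
[-0.41 -0.39  0.24]
the job is handed in; nothing more can be done
None
```

I did the job in the required order and handed it in at about 71 s of the 128 s allowed; the interface gives no verdict. The filter and the heatsink, the two tall parts next to the terminal block, went onto the mat. Then I laid the terminal block in the jig pocket and put both tall parts back on their seats.

- **Terminal block:** its corners measured about 2 mm from the pocket centre and about 1° off square, released. It lies level in the picture. That look was before the tall parts went back, and I did not look at the jig again.
- **Tall parts and buzzer:** in the last wrist picture, the filter, heatsink, capacitor and buzzer stand upright at the same pixels as at the start, to about one pixel (about 1 mm).
- **Robot:** it was clear of everything at hand-in, with the wrist force under 1 N.
- **Disagreements:**
  - The top and wrist cameras put the jig 3–4 mm apart; I mostly used the wrist value.
  - The two measurements of the terminal's starting angle differed by about 4°; I used the average.

No check failed.

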